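# Swap the used dropper bottle and index the push-to-turn carousel

## Robot

A 6-joint arm with a two-finger parallel gripper is mounted at the origin on a cart in front of the work surface, level with it; the furniture and walls round the work are solid. World frame = base frame: x ahead of the robot, y to its left, z up, the work surface at z = 0. Lengths are in m, angles in rad, forces in N, time in s.
With the tool pointing down it reaches from about 0.25 to 0.775 m from the base axis. Payload 4 kg.
Tool frame: the origin (TCP) lies on the centre line of the jaws, within the pads' length; the fingertips stand 8 mm ahead of it and the grasp point (between the pads) lies 11 mm behind it; z points along the fingers, y is the direction in which the jaws open and shut (so a half turn about z gives the same grasp; the last joint's range is limited). The gripper opens to 94 mm and grips with 3 to 60 N. Pads are 16 mm wide; open, the fingers measure 119 mm over their backs; the gripper's body (75 mm by 177 mm) begins 78 mm behind the grasp point.
Start: joints at [1.079, 0.087, 1.371, -0, 1.684, -0.103], TCP at [0.209, 0.509, 0.214] pointing down, gripper open.
Joint ranges: [-3.1, 3.1], [-0.76, 2.03], [0.27, 2.55], [-1.08, 4.22], [0.17, 2.65], [-2.57, 2.57]. Speed limits (rad/s): [2.79, 2.79, 3.14, 3.14, 3.14, 3.14].

## Interface

Orientations are given as [roll, pitch, yaw] about the fixed x, y, z axes, in that order (R = Rz(yaw) Ry(pitch) Rx(roll)).
In Python, from bench import * gives the robot as it stands.
- The arm moves only by the tool step_arm, never from a script. Its argument "steps" is a list of rows, each an object of numbers: "jaw": the opening, from 0 (shut) to 1 (fully open); "tx", "ty", "tz": the shift along the tool's x, y, z in m; "ax", "ay", "az": the turn, a rotation vector about the tool's x, y, z in rad. In form: [{"jaw": .., "tx": .., "ty": .., "tz": .., "ax": .., "ay": .., "az": ..}, ...]. A call has 1 to 8 rows; each row is the pose to reach, as a shift and turn from the pose measured when the call began, along the tool's axes at that moment; what a row does not reach only later rows make up. A row lasts 1/10 s, in which the tool goes at most 50 mm and 8.59 degrees, less where a joint would pass 70% of its speed; a pose out of reach is approached as far as the arm can. A call with a gripper value outside its range is refused whole. The fingers move at their own pace and stop on an object; the grip force is fixed at half the most. Time passes only in rows, so rows that repeat a pose let the fingers close. It gives the time, the measured TCP pose, the force and the opening at its end, in the units of the state.
- get_obs(): the state, without advancing time (a new reading comes with each control period).
- snapshot(name): name is "scene" or "top"; returns (picture, depth): 480x640x3 uint8, red, green, blue; 480x640 float32, m along the optical axis (not along the pixel's ray), 0 where there is no reading.
- camera_model(name): a dict with "intrinsics" (3x3 intrinsics, pixels), "k1" (the pictures are not rectified: a ray, as slopes to the right and down, at radius r is drawn at 1 + k1 r^2 times it, then the intrinsics apply), "origin" and "orientation" of the camera in the world. Camera axes: x right, y down, z forward; pixel columns grow to the right and rows downward; lengths in m; the calibration is good to about 2 mm. A picture is of the moment at which its call begins. camera_model takes no time and is no camera call.
- close_job(): hands the job in, once; it reports no verdict.
Trained networks look in the newest picture that a camera, given by its name, has taken for a name from the list of things; names that differ only in an ending like _2 or _b are one class to them, and where a whole thing is asked for, a point or a joint stands for the part that bears it (a point fixed in the world has none). Each returns a list of dicts, best first, with "confidence" (0 to 1); they miss things now and then, are a little off and sometimes report something else, mostly with a low value. They report only what shows in the picture. A call takes as long as a camera call.
- silhouettes(camera, query): "pixels" (480x640 bool, what is visible of it) and "rect" ([left, top, right, bottom] in pixels, round what is visible of it).
The state is a dict: "time": time; "joint_positions": joint angles; "qvel": joint speeds; "joint_torque": joint torques, N m; "tool_pos": TCP position; "ee_rot": TCP orientation; "wrist_force": force on the tool from outside, world axes, zero at the start; "wrist_torque": the same for the moment, N m; "width": finger opening in m.
Only numpy, scipy, OpenCV 4.12 (cv2) and the standard library are available. Lean on these libraries where they do the work, as an engineer would, in place of code of your own. Each camera call takes 0.05 s, during which the arm holds its last target. There are 200 camera calls.

## Task

Swap the bottle in the front cup of the bottle carousel: first lift out the used dropper bottle that stands there and put it in the steel kidney dish, then stand the fresh dropper bottle from the worktop upright in that emptied cup and let go of it. Then push the hub knob in and, keeping it in, turn it one click clockwise (seen from above), so that the fresh bottle stands at the light screen, and let the knob spring back up locked. Leave the other two bottles standing in their cups and do not disturb the wide jar and the pot on the worktop.

Things in the scene. Friction and masses are not known exactly. Their poses are not given: they have to be found in the camera images.
- foot: Fixed foot of the carousel: white drum 192 mm across, 24 mm high, origin under its centre on the axis. The front cup lies at local x = -80 mm; a small lug (18 mm high) sticks out of the drum there to x = -114 mm. A grey curved light screen, 95 mm high, stands 114 mm from the axis, 103 to 137 degrees from local +x towards +y: one click clockwise of the front.
- turntable (a joint): Angle of the aluminium disc (208 mm across, top 32 mm above the worktop; hub column 22 mm across, 112 mm high): 0 at the start, grows clockwise seen from above; a click is 1.047 rad. Locked (0.015 rad play) unless the knob is pushed in; turning then takes under 0.3 N m. Let go between two positions, the knob stays in until turned on to a position, where it springs up and locks.
- knob (a joint): Push travel of the hub knob, downward: 0 up (locked), 0.010 m fully in. A spring holds it up with 3 N, 8 N fully in. It frees the turntable at about 8 mm.
- knob_grip (a point): Point on the axis of the black hub knob, 152 mm above the worktop with the knob up, near the middle of its wing: a bar 44 mm long (point's x axis), 14 mm thick (y axis), from 135 to 165 mm high, on a round flange 48 mm across (128 to 137 mm high). Knob and turntable turn together.
- cup_load (a point): Centre of the inner floor (32 mm above the worktop) of the front cup, which holds the used bottle at the start; it turns with the turntable. Every cup is a round white collar of 34 mm inner and 40 mm outer diameter, 16 mm high.
- cup_left (a point): The same point of the next cup clockwise, at the screen at the start.
- cup_right (a point): The same point of the next cup anticlockwise.
- used_bottle_mid (a point): Centre (29 mm above its underside) of the used bottle: a round dropper bottle, 28 mm across, 58 mm high with cap (the cap, above 45 mm, narrower), in the front cup. z axis upward.
- left_bottle_mid (a point): Centre of a bottle equal to the used one, standing in the cup at the screen; it stays in its cup.
- right_bottle_mid (a point): Centre (31 mm above its underside) of a bottle equal to the fresh one, standing in the next cup anticlockwise of the front; it stays in its cup.
- new_bottle_mid (a point): Centre (31 mm above its underside) of the fresh bottle: a round dropper bottle 28 mm across, 62 mm high with cap (the cap, above 48 mm, narrower), the only one that stands on the worktop. z axis upward.
- dish: Loose shallow steel kidney dish, 70 mm (x) by 169 mm (y), rim 16 mm high; flat floor 2 mm thick over 46 by 128 mm round the middle, inside 56 mm wide. Origin: centre of its underside.
- amber_jar_mid (a point): Centre of a squat amber jar with a wide lid, 44 mm across, 52 mm high: bystander on the worktop, z upward.
- round_pot_mid (a point): Centre of a round white pot with a wide lid, 48 mm across, 40 mm high: bystander on the worktop, z upward.

How it is judged:
On the way, in this order (a step that is already met when the one before it is completed fails the run):
1. the used bottle lies or stands in the kidney dish, released, before anything is turned (x of used_bottle_mid in the frame of dish between -0.034 and 0.034 m and y of used_bottle_mid in the frame of dish between -0.075 and 0.075 m and height (world z) of used_bottle_mid below 0.045 m and angle between dish's own z axis and vertical below 0.15 rad and contact force between used_bottle and the fingers below 0.1 N and value of joint turntable between -0.1 and 0.1 rad), for 0.2 s.
2. the fresh bottle stands in the emptied front cup, released, before anything is turned (horizontal distance between new_bottle_mid and cup_load below 0.007 m and angle between new_bottle_mid's own z axis and vertical below 0.15 rad and z of new_bottle_mid in the frame of cup_load below 0.037 m and contact force between new_bottle and the fingers below 0.1 N and value of joint turntable between -0.1 and 0.1 rad), for 0.2 s.
3. the knob is pushed in while the turntable turns clockwise (value of joint knob above 0.006 m and value of joint turntable between 0.3 and 0.95 rad), for 0.05 s.
At the end, for the whole second after the job is handed in: Turntable locked one click clockwise (1.047 +- 0.055 rad), knob up (within 2 mm); fresh bottle at rest, upright (0.15 rad) on the floor of its cup (within 7 mm), now at the screen; the other two bottles likewise in their own cups; used bottle at rest inside the level kidney dish (value of joint turntable between 0.99 and 1.1 rad and value of joint knob below 0.002 m and horizontal distance between new_bottle_mid and cup_load below 0.007 m and angle between each of new_bottle_mid, left_bottle_mid, right_bottle_mid, dish's own z axis and vertical below 0.15 rad and z of new_bottle_mid in the frame of cup_load below 0.037 m and horizontal distance between left_bottle_mid and cup_left below 0.007 m and z of left_bottle_mid in the frame of cup_left below 0.037 m and horizontal distance between right_bottle_mid and cup_right below 0.007 m and z of right_bottle_mid in the frame of cup_right below 0.037 m and x of used_bottle_mid in the frame of dish between -0.034 and 0.034 m and y of used_bottle_mid in the frame of dish between -0.075 and 0.075 m and height (world z) of used_bottle_mid below 0.045 m and linear speed of each of new_bottle, used_bottle below 0.02 m/s); the robot touches nothing.
It fails at once if the amber jar is shoved more than 25 mm or knocked over (distance of amber_jar_mid from where it was at the start of the episode above 0.025 m or angle between amber_jar_mid's own z axis and vertical above 0.5 rad).
It fails at once if the round pot is shoved more than 25 mm or knocked over (distance of round_pot_mid from where it was at the start of the episode above 0.025 m or angle between round_pot_mid's own z axis and vertical above 0.5 rad).
It fails at once if one of the two other bottles is lifted out of or tipped in its cup (angle between any of left_bottle_mid, right_bottle_mid's own z axis and vertical above 0.5 rad or height (world z) of any of left_bottle_mid, right_bottle_mid above 0.09 m).
It also fails if it takes over 72 s, if anything falls off the work surface, if the arm or the gripper's body presses on something with over 40 N, if the wrist force passes 120 N, or if a joint passes its speed limit or range.

## Working session

There is one attempt and no reset: what is moved stays moved. The work goes in short steps, Python scripts to look and compute and a tool call to move; the robot and the scene stay as the last step left them, time stands still between calls to the robot, and variables do not carry over. Pictures are saved under pics/ and viewed, about 8 in all and at most 12, crops included, and the job is handed in when it is done.

Besides the shell and the picture viewer there is one more tool, called as name([rows], argument=value, ...), one row to a line, values as JSON. step_arm: Moves the arm, as the interface text tells. Its arguments: {"type":"object","properties":{"steps":{"type":"array"}},"required":["steps"]}

```bash
ls; mkdir -p pics
cat > h.py <<'E'
from bench import *
import numpy as np, cv2
def cloud(name, depth):
    m=camera_model(name); K=np.array(m["intrinsics"]); k1=m["k1"]
    v,u=np.mgrid[0:480,0:640].astype(float)
    p=np.stack([(u-K[0,2])/K[0,0],(v-K[1,2])/K[1,1]],-1)
    q=p.copy()
    for _ in range(8): q=p/(1+k1*(q**2).sum(-1,keepdims=True))
    c=np.concatenate([q,np.ones((480,640,1))],-1)*depth[...,None]
    R=np.array(m["orientation"]); 
    if R.shape!=(3,3):
        from scipy.spatial.transform import Rotation as Ro
        R=Ro.from_euler('xyz',R).as_matrix() if R.size==3 else Ro.from_quat(R).as_matrix()
    return c@R.T+np.array(m["origin"])
E
python3 - <<'E'
from h import *
print(get_obs())
for n in ["scene","top"]:
    m=camera_model(n); print(m)
    im,d=snapshot(n); np.savez(f"pics/{n}0.npz",im=im,d=d)
    cv2.imwrite(f"pics/{n}0.png",im[...,::-1])
    P=cloud(n,d)
    for q in ["foot","knob_grip","used_bottle_mid","left_bottle_mid","right_bottle_mid","new_bottle_mid","dish","amber_jar_mid","round_pot_mid"]:
        for r in silhouettes(n,q)[:4]:
            k=r["pixels"]&(d>0); x=P[k]
            if len(x)==0: continue
            z=np.percentile(x[:,2],98); t=x[x[:,2]>z-.006]
            print(n,q,round(r["confidence"],2),np.round(r["rect"]),k.sum(),"med",np.median(x,0).round(3),"top",((t.min(0)+t.max(0))/2).round(3),t.mean(0).round(3))
E
```

```text
pics
{'time': 0.0, 'joint_positions': array([ 1.07889710e+00,  8.79381148e-02,  1.37222669e+00, -2.14328857e-05,
        1.68360530e+00, -1.03098167e-01]), 'qvel': array([ 1.28337915e-03, -3.78124423e-04,  9.35577249e-05, -6.54984975e-04,
        2.23147802e-04,  6.58520418e-04]), 'joint_torque': array([ 1.17098803e-04, -3.40183282e+01, -3.02428794e+01,  7.17988866e-02,
        3.31077143e-02, -1.78168771e-04]), 'tool_pos': array([0.20825291, 0.50847812, 0.21232738]), 'ee_rot': array([-3.13942458e+00, -2.02904406e-04,  2.75278898e+00]), 'wrist_force': array([0.40253002, 0.4851679 , 0.13749368]), 'wrist_torque': array([ 0.02192434,  0.03841742, -0.03670022]), 'width': 0.0939534462039854}
{'intrinsics': array([[532.56438751,   0.        , 322.05310058],
       [  0.        , 532.56438751, 236.85239289],
       [  0.        ,   0.        ,   1.        ]]), 'k1': 0.041175584884419913, 'origin': array([-0.19500067, -0.73870575,  0.74028999]), 'orientation': array([-2.1200766 ,  0.00868526, -0.71075647])}
scene foot 0.76 [288. 206. 377. 292.] 4102 med [0.507 0.038 0.034] top [0.52  0.044 0
[... 2645 characters left out ...]
30. 212. 346. 228.] 156 med [ 0.495 -0.026  0.078] top [ 0.498 -0.028  0.094] [ 0.498 -0.028  0.093]
top right_bottle_mid 0.38 [254. 164. 353. 261.] 6954 med [0.519 0.052 0.032] top [0.519 0.051 0.165] [0.519 0.05  0.164]
top new_bottle_mid 0.49 [444. 211. 459. 223.] 211 med [ 0.499 -0.268  0.043] top [ 0.502 -0.275  0.062] [ 0.502 -0.275  0.061]
top dish 0.86 [124. 242. 194. 298.] 2065 med [0.397 0.359 0.004] top [0.4   0.359 0.019] [0.4   0.358 0.017]
top amber_jar_mid 0.92 [388. 222. 413. 240.] 390 med [ 0.473 -0.157  0.05 ] top [ 0.475 -0.162  0.054] [ 0.476 -0.161  0.052]
top round_pot_mid 0.96 [208. 265. 233. 289.] 387 med [0.381 0.226 0.039] top [0.383 0.226 0.043] [0.381 0.227 0.041]
```

Run:
```python
from h import *
a=cv2.imread("pics/top0.png")[150:320,100:480]; cv2.imwrite("pics/t0c.png",cv2.resize(a,None,fx=2.1,fy=2.1,interpolation=cv2.INTER_CUBIC))
a=cv2.imread("pics/scene0.png")[150:370,150:480]; cv2.imwrite("pics/s0c.png",cv2.resize(a,None,fx=2.4,fy=2.4,interpolation=cv2.INTER_CUBIC))
# worktop check & dish orientation & knob wing orientation, round-part fits
for n in ["top","scene"]:
    z=np.load(f"pics/{n}0.npz"); P=cloud(n,z["d"]); 
    x=P.reshape(-1,3); w=x[(abs(x[:,2])<.012)&(x[:,0]>.3)&(x[:,0]<.6)&(x[:,1]<-.05)&(x[:,1]>-.35)]
    print(n,"worktop z",np.median(w[:,2]))
    for nm,c,r,zl,zh in [("disc",(.519,.048),.11,.028,.037),("wing",(.519,.048),.035,.158,.175),("flange",(.519,.048),.035,.133,.142),("used",(.441,.029),.02,.084,.1),("left",(.464,.103),.02,.084,.1),("right",(.498,-.029),.02,.088,.1),("new",(.502,-.276),.022,.056,.07),("jar",(.475,-.162),.03,.047,.06),("pot",(.383,.226),.03,.035,.05),("dish",(.4,.36),.12,.012,.022),("dishfloor",(.4,.36),.12,.0015,.02)]:
        k=(np.hypot(x[:,0]-c[0],x[:,1]-c[1])<r)&(x[:,2]>zl)&(x[:,2]<zh)
        y=x[k][:,:2].astype(np.float32)
        if len(y)<8: print(nm,len(y));continue
        (cc,rr)=cv2.minEnclosingCircle(y); rect=cv2.minAreaRect(y)
        print(n,nm,len(y),"circ",np.round(cc,4),round(rr,4),"rect",np.round(rect[0],4),np.round(rect[1],4),round(rect[2],1),"mean",y.mean(0).round(4),x[k][:,2].mean().round(4))
```

```text
top worktop z 0.0006355865875421474
top disc 5115 circ [0.519  0.0503] 0.1038 rect [0.5185 0.0504] [0.2054 0.2044] 48.3 mean [0.5192 0.0513] 0.0321
top wing 164 circ [0.5192 0.05  ] 0.0218 rect [0.5192 0.0501] [0.0432 0.014 ] 14.3 mean [0.5189 0.0501] 0.164
top flange 285 circ [0.519 0.05 ] 0.024 rect [0.5176 0.05  ] [0.0446 0.0467] 13.5 mean [0.5173 0.05  ] 0.1368
top used 55 circ [0.4413 0.032 ] 0.0088 rect [0.4408 0.0314] [0.0161 0.0146] 86.0 mean [0.441  0.0314] 0.0892
top left 60 circ [0.4629 0.1057] 0.0089 rect [0.4629 0.1054] [0.0162 0.0162] 1.0 mean [0.4634 0.1055] 0.0893
top right 60 circ [ 0.4978 -0.0277] 0.0091 rect [ 0.4978 -0.0275] [0.016  0.0163] 89.5 mean [ 0.4973 -0.0278] 0.0926
top new 57 circ [ 0.5013 -0.2751] 0.0093 rect [ 0.5017 -0.2747] [0.0156 0.0167] 71.3 mean [ 0.5014 -0.2742] 0.0604
top jar 253 circ [ 0.4751 -0.1615] 0.0196 rect [ 0.4752 -0.1613] [0.0354 0.0381] 44.2 mean [ 0.4752 -0.1612] 0.0514
top pot 397 circ [0.382  0.2269] 0.0239 rect [0.3818 0.2268] [0.046  0.0461] 41.5 mean [0.3819 0.2268] 0.0396
top dish 571 circ [0.4142 0.3676] 0.0872 rect [0.4015 0
[... 756 characters left out ...]
008] 0.0883
scene right 38 circ [ 0.4967 -0.031 ] 0.0104 rect [ 0.4985 -0.033 ] [0.0195 0.0134] 46.5 mean [ 0.4986 -0.0329] 0.0924
scene new 53 circ [ 0.5037 -0.2769] 0.0088 rect [ 0.504  -0.2766] [0.0166 0.0157] 36.6 mean [ 0.5023 -0.2774] 0.0596
scene jar 188 circ [ 0.4762 -0.164 ] 0.023 rect [ 0.4764 -0.1635] [0.0361 0.0378] 1.4 mean [ 0.4757 -0.165 ] 0.0516
scene pot 191 circ [0.3835 0.2276] 0.0272 rect [0.3853 0.2264] [0.0511 0.0485] 47.7 mean [0.3835 0.2238] 0.0398
scene dish 319 circ [0.4308 0.3731] 0.0926 rect [0.4262 0.3652] [0.1376 0.1678] 19.0 mean [0.4145 0.3685] 0.0164
scene dishfloor 1698 circ [0.4  0.36] 0.12 rect [0.4013 0.363 ] [0.2316 0.2334] 89.4 mean [0.3967 0.3609] 0.006
```

View pics/t0c.png

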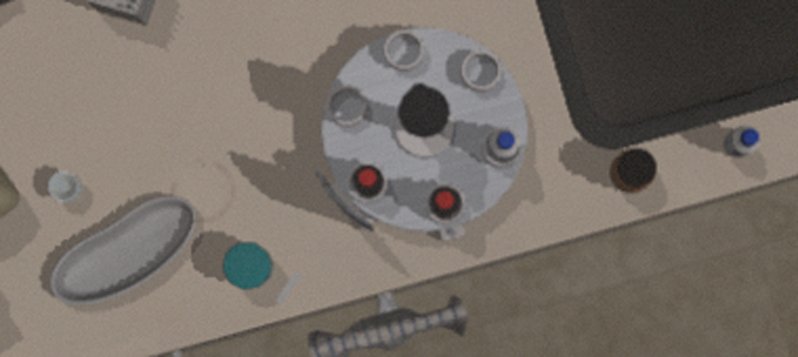

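View pics/s0c.png

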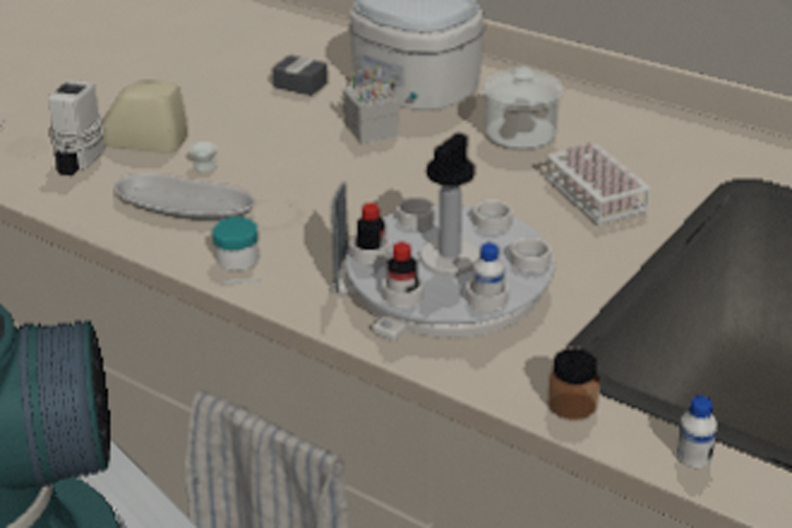

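```bash
cat >> h.py <<'E'
from scipy.spatial.transform import Rotation as Ro
def go(x,y,z,yaw,base=None):
    """shift/turn in the tool axes to TCP x,y,z pointing down with yaw (deg)"""
    o=get_obs(); p=np.array(o["tool_pos"]); R=Ro.from_euler('xyz',o["ee_rot"])
    t=R.inv().apply(np.array([x,y,z])-p); a=(R.inv()*Ro.from_euler('xyz',[np.pi,0,np.radians(yaw)])).as_rotvec()
    print("t=",o["time"],"at",p.round(4),np.degrees(o["ee_rot"]).round(1),"w",round(o["width"],4),"F",np.round(o["wrist_force"],1),"q",np.round(o["joint_positions"],2))
    print("  ->",(x,y,z,yaw),"shift",t.round(4),"turn",a.round(4))
E
python3 - <<'E'
from h import *
z=np.load("pics/top0.npz"); snapshot("top"); P=cloud("top",z["d"])
r=silhouettes("top","dish")[0]; k=r["pixels"]&(z["d"]>0)
x=P[k]; f=x[:,:2].astype(np.float32); print("rect",cv2.minAreaRect(f),"n",len(f))
fl=x[(x[:,2]<.006)][:,:2]; print("floor mean",fl.mean(0))
C=np.cov(f.T); w,V=np.linalg.eigh(C); print(np.degrees(np.arctan2(V[1,1],V[0,1])))
go(.4413,.031,.2,193.7)
E
```

```text
rect ((0.3923434615135193, 0.35948631167411804), (0.06990623474121094, 0.17427968978881836), 30.18710708618164) n 2052
floor mean [0.39675305 0.35796373]
120.85635058201889
t= 1.1 at [0.2085 0.509  0.2135] [180.    0.  157.7] w 0.0937 F [-0.3 -0.4 -0.9] q [ 1.08  0.09  1.37 -0.    1.68 -0.1 ]
  -> (0.4413, 0.031, 0.2, 193.7) shift [-0.3966 -0.3541  0.0135] turn [ 2.000e-04  1.000e-04 -6.278e-01]
```

step_arm([
  {"jaw": 0.65, "tx": -0.397, "ty": -0.354, "tz": 0.0135, "az": -0.628},
  {"jaw": 0.65, "tx": -0.397, "ty": -0.354, "tz": 0.0135, "az": -0.628},
  {"jaw": 0.65, "tx": -0.397, "ty": -0.354, "tz": 0.0135, "az": -0.628},
  {"jaw": 0.65, "tx": -0.397, "ty": -0.354, "tz": 0.0135, "az": -0.628},
  {"jaw": 0.65, "tx": -0.397, "ty": -0.354, "tz": 0.0135, "az": -0.628},
  {"jaw": 0.65, "tx": -0.397, "ty": -0.354, "tz": 0.0135, "az": -0.628},
  {"jaw": 0.65, "tx": -0.397, "ty": -0.354, "tz": 0.0135, "az": -0.628},
  {"jaw": 0.65, "tx": -0.397, "ty": -0.354, "tz": 0.0135, "az": -0.628},
])

```text
invalid input
```

```bash
python3 -c "
from h import *
go(.4413,.031,.2,193.7)"
```

```text
t= 1.1 at [0.2085 0.509  0.2135] [180.    0.  157.7] w 0.0937 F [-0.3 -0.4 -0.9] q [ 1.08  0.09  1.37 -0.    1.68 -0.1 ]
  -> (0.4413, 0.031, 0.2, 193.7) shift [-0.3966 -0.3541  0.0135] turn [ 2.000e-04  1.000e-04 -6.278e-01]
```

step_arm([
  {"jaw": 0.65, "tx": -0.397, "ty": -0.354, "tz": 0.0135, "ax": 0, "ay": 0, "az": -0.628},
  {"jaw": 0.65, "tx": -0.397, "ty": -0.354, "tz": 0.0135, "ax": 0, "ay": 0, "az": -0.628},
  {"jaw": 0.65, "tx": -0.397, "ty": -0.354, "tz": 0.0135, "ax": 0, "ay": 0, "az": -0.628},
  {"jaw": 0.65, "tx": -0.397, "ty": -0.354, "tz": 0.0135, "ax": 0, "ay": 0, "az": -0.628},
  {"jaw": 0.65, "tx": -0.397, "ty": -0.354, "tz": 0.0135, "ax": 0, "ay": 0, "az": -0.628},
  {"jaw": 0.65, "tx": -0.397, "ty": -0.354, "tz": 0.0135, "ax": 0, "ay": 0, "az": -0.628},
  {"jaw": 0.65, "tx": -0.397, "ty": -0.354, "tz": 0.0135, "ax": 0, "ay": 0, "az": -0.628},
  {"jaw": 0.65, "tx": -0.397, "ty": -0.354, "tz": 0.0135, "ax": 0, "ay": 0, "az": -0.628},
])

```text
time: 1.9
tool_pos: [0.3771, 0.1633, 0.2042]
ee_rot: [3.141, 0.001, -2.902]
wrist_force: [0.1, 0.7, -0.5]
width: 0.0614
```

```bash
python3 -c "
from h import *
go(.4413,.031,.2,193.7)"
```

```text
t= 1.9 at [0.3771 0.1633 0.2042] [ 1.800e+02  1.000e-01 -1.663e+02] w 0.0614 F [ 0.1  0.7 -0.5] q [ 0.27 -0.23  1.68  0.    1.68 -1.54]
  -> (0.4413, 0.031, 0.2, 193.7) shift [-0.031  -0.1438  0.0042] turn [0.0002 0.0015 0.0005]
```

step_arm([
  {"jaw": 0.65, "tx": -0.031, "ty": -0.144, "tz": 0.004, "ax": 0, "ay": 0.0015, "az": 0},
  {"jaw": 0.65, "tx": -0.031, "ty": -0.144, "tz": 0.004, "ax": 0, "ay": 0.0015, "az": 0},
  {"jaw": 0.65, "tx": -0.031, "ty": -0.144, "tz": 0.004, "ax": 0, "ay": 0.0015, "az": 0},
  {"jaw": 0.65, "tx": -0.031, "ty": -0.144, "tz": 0.004, "ax": 0, "ay": 0.0015, "az": 0},
  {"jaw": 0.65, "tx": -0.031, "ty": -0.144, "tz": 0.004, "ax": 0, "ay": 0.0015, "az": 0},
])

```text
time: 2.4
tool_pos: [0.4414, 0.0301, 0.2]
ee_rot: [3.14, -0.001, -2.905]
wrist_force: [-0.1, 1.7, 0.0]
width: 0.0607
```

```bash
python3 -c "
from h import *
go(.4413,.031,.12,193.7)
for n in ['top','scene']:
    im,d=snapshot(n); np.savez(f'pics/{n}1.npz',im=im,d=d)
a=np.load('pics/scene1.npz')['im'][130:310,230:470,::-1]
cv2.imwrite('pics/s1c.png',cv2.resize(a,None,fx=3.2,fy=3.2,interpolation=cv2.INTER_CUBIC))"
```

```text
t= 2.4 at [0.4414 0.0301 0.2   ] [ 179.9   -0.  -166.4] w 0.0607 F [-0.1  1.7  0. ] q [-0.06 -0.15  1.63  0.    1.66 -1.87]
  -> (0.4413, 0.031, 0.12, 193.7) shift [-0.0002  0.0008  0.08  ] turn [ 0.0011 -0.0007 -0.0024]
```

View pics/s1c.png

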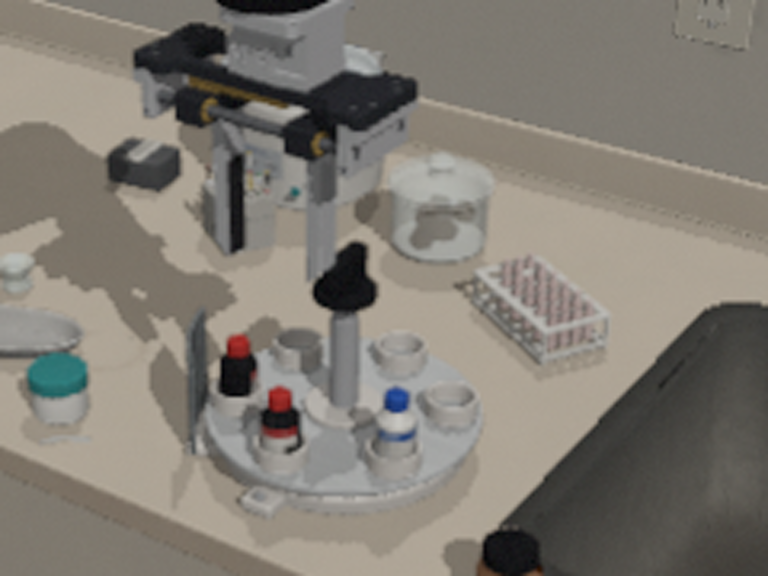

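```bash
python3 -c "
from h import *
x=cloud('scene',np.load('pics/scene1.npz')['d']).reshape(-1,3)
y=np.radians(193.7); ex=np.array([np.cos(y),np.sin(y)]); ey=np.array([np.sin(y),-np.cos(y)])
for lo,hi in [(.185,.2),(.2,.215),(.215,.235)]:
    k=(x[:,2]>lo)&(x[:,2]<hi)&(np.hypot(x[:,0]-.4414,x[:,1]-.0301)<.075)
    d=x[k][:,:2]-[.4414,.0301]; a,b=d@ex,d@ey
    for s in (b>0,b<=0): print(lo,s.sum(),'x',np.percentile(a[s],[3,50,97]).round(4),'y',np.percentile(b[s],[3,50,97]).round(4),x[k][s][:,2].min().round(4))
"
```

```text
0.185 24 x [-0.0063  0.0034  0.0094] y [0.0283 0.0304 0.0365] 0.1917
0.185 8 x [0.0037 0.0076 0.0102] y [-0.0406 -0.0367 -0.033 ] 0.1933
0.2 53 x [-0.0072  0.0068  0.0106] y [0.0276 0.0309 0.0404] 0.2012
0.2 51 x [-0.008   0.0072  0.0105] y [-0.0451 -0.0419 -0.0342] 0.2003
0.215 76 x [-0.0093  0.0055  0.0103] y [0.0271 0.0306 0.0405] 0.2157
0.215 82 x [-0.0085  0.0064  0.0111] y [-0.0457 -0.043  -0.0336] 0.2151
```

step_arm([
  {"jaw": 0.65, "tx": 0, "ty": 0.0005, "tz": 0.04, "ax": 0.001, "ay": 0, "az": -0.002},
  {"jaw": 0.65, "tx": 0, "ty": 0.0005, "tz": 0.08, "ax": 0.001, "ay": 0, "az": -0.002},
  {"jaw": 0.65, "tx": 0, "ty": 0.0005, "tz": 0.12, "ax": 0.001, "ay": 0, "az": -0.002},
  {"jaw": 0.65, "tx": 0, "ty": 0.0005, "tz": 0.14, "ax": 0.001, "ay": 0, "az": -0.002},
  {"jaw": 0.65, "tx": 0, "ty": 0.0005, "tz": 0.14, "ax": 0.001, "ay": 0, "az": -0.002},
])

```text
time: 3.0
tool_pos: [0.4374, 0.0344, 0.057]
ee_rot: [3.139, -0.007, -2.895]
wrist_force: [-0.1, 0.2, -0.5]
width: 0.0609
```

step_arm([
  {"jaw": 0.2, "tx": 0, "ty": 0, "tz": 0, "ax": 0, "ay": 0, "az": 0},
  {"jaw": 0.2, "tx": 0, "ty": 0, "tz": 0, "ax": 0, "ay": 0, "az": 0},
  {"jaw": 0.2, "tx": 0, "ty": 0, "tz": 0, "ax": 0, "ay": 0, "az": 0},
  {"jaw": 0.2, "tx": 0, "ty": 0, "tz": 0, "ax": 0, "ay": 0, "az": 0},
  {"jaw": 0.2, "tx": 0, "ty": 0, "tz": 0, "ax": 0, "ay": 0, "az": 0},
])

```text
time: 3.5
tool_pos: [0.4385, 0.0335, 0.0583]
ee_rot: [-3.141, -0.005, -2.895]
wrist_force: [-0.2, -2.4, 3.3]
width: 0.0279
```

```bash
python3 -c "
from h import *
go(.4413,.031,.19,193.7)"
```

```text
t= 3.5 at [0.4385 0.0335 0.0583] [-180.    -0.3 -165.9] w 0.0279 F [-0.2 -2.4  3.3] q [-0.05 -0.07  1.84 -0.    1.37 -1.87]
  -> (0.4413, 0.031, 0.19, 193.7) shift [-0.0014 -0.0032 -0.1317] turn [-0.0003 -0.0047  0.0071]
```

step_arm([
  {"jaw": 0.2, "tx": -0.001, "ty": -0.002, "tz": -0.01, "ax": 0, "ay": -0.005, "az": 0},
  {"jaw": 0.2, "tx": -0.0015, "ty": -0.003, "tz": -0.03, "ax": 0, "ay": -0.005, "az": 0},
  {"jaw": 0.2, "tx": -0.0015, "ty": -0.003, "tz": -0.06, "ax": 0, "ay": -0.005, "az": 0},
  {"jaw": 0.2, "tx": -0.0015, "ty": -0.003, "tz": -0.1, "ax": 0, "ay": -0.005, "az": 0},
  {"jaw": 0.2, "tx": -0.0015, "ty": -0.003, "tz": -0.13, "ax": 0, "ay": -0.005, "az": 0},
  {"jaw": 0.2, "tx": -0.0015, "ty": -0.003, "tz": -0.13, "ax": 0, "ay": -0.005, "az": 0},
])

```text
time: 4.1
tool_pos: [0.4442, 0.031, 0.1943]
ee_rot: [-3.139, 0.011, -2.896]
wrist_force: [-0.4, 0.2, -0.3]
width: 0.0277
```

```bash
python3 -c "
from h import *
go(.396,.358,.17,193.7); go(.396,.358,.17,210)"
```

```text
t= 4.1 at [0.4442 0.031  0.1943] [-179.8    0.6 -165.9] w 0.0277 F [-0.4  0.2 -0.3] q [-0.06 -0.15  1.64  0.    1.64 -1.87]
  -> (0.396, 0.358, 0.17, 193.7) shift [-0.0326  0.3289  0.0237] turn [-0.003   0.0111  0.0069]
t= 4.1 at [0.4442 0.031  0.1943] [-179.8    0.6 -165.9] w 0.0277 F [-0.4  0.2 -0.3] q [-0.06 -0.15  1.64  0.    1.64 -1.87]
  -> (0.396, 0.358, 0.17, 210) shift [-0.0326  0.3289  0.0237] turn [-0.0045  0.0106 -0.2776]
```

step_arm([
  {"jaw": 0.2, "tx": -0.033, "ty": 0.329, "tz": 0.024, "ax": 0, "ay": 0.011, "az": -0.278},
  {"jaw": 0.2, "tx": -0.033, "ty": 0.329, "tz": 0.024, "ax": 0, "ay": 0.011, "az": -0.278},
  {"jaw": 0.2, "tx": -0.033, "ty": 0.329, "tz": 0.024, "ax": 0, "ay": 0.011, "az": -0.278},
  {"jaw": 0.2, "tx": -0.033, "ty": 0.329, "tz": 0.024, "ax": 0, "ay": 0.011, "az": -0.278},
  {"jaw": 0.2, "tx": -0.033, "ty": 0.329, "tz": 0.024, "ax": 0, "ay": 0.011, "az": -0.278},
  {"jaw": 0.2, "tx": -0.033, "ty": 0.329, "tz": 0.024, "ax": 0, "ay": 0.011, "az": -0.278},
  {"jaw": 0.2, "tx": -0.033, "ty": 0.329, "tz": 0.024, "ax": 0, "ay": 0.011, "az": -0.278},
  {"jaw": 0.2, "tx": -0.033, "ty": 0.329, "tz": 0.024, "ax": 0, "ay": 0.011, "az": -0.278},
])

```text
time: 4.9
tool_pos: [0.3944, 0.361, 0.1675]
ee_rot: [-3.139, -0.004, -2.612]
wrist_force: [0.5, -0.0, 0.3]
width: 0.0281
```

```bash
python3 -c "
from h import *
go(.396,.358,.034,210)"
```

```text
t= 4.9 at [0.3944 0.361  0.1675] [-179.8   -0.3 -149.7] w 0.0281 F [ 0.5 -0.   0.3] q [ 0.64  0.07  1.48 -0.    1.6  -1.46]
  -> (0.396, 0.358, 0.034, 210) shift [-0.0005 -0.003   0.1335] turn [-0.0031 -0.0045  0.0055]
```

step_arm([
  {"jaw": 0.2, "tx": 0, "ty": -0.003, "tz": 0.04, "ax": -0.003, "ay": -0.0045, "az": 0.005},
  {"jaw": 0.2, "tx": 0, "ty": -0.003, "tz": 0.08, "ax": -0.003, "ay": -0.0045, "az": 0.005},
  {"jaw": 0.2, "tx": 0, "ty": -0.003, "tz": 0.115, "ax": -0.003, "ay": -0.0045, "az": 0.005},
  {"jaw": 0.2, "tx": 0, "ty": -0.003, "tz": 0.13, "ax": -0.003, "ay": -0.0045, "az": 0.005},
  {"jaw": 0.2, "tx": 0, "ty": -0.003, "tz": 0.134, "ax": -0.003, "ay": -0.0045, "az": 0.005},
  {"jaw": 0.2, "tx": 0, "ty": -0.003, "tz": 0.134, "ax": -0.003, "ay": -0.0045, "az": 0.005},
  {"jaw": 0.2, "tx": 0, "ty": -0.003, "tz": 0.134, "ax": -0.003, "ay": -0.0045, "az": 0.005},
])

```text
time: 5.6
tool_pos: [0.3965, 0.3578, 0.0348]
ee_rot: [3.141, 0.002, -2.618]
wrist_force: [0.4, 0.4, -0.4]
width: 0.028
```

```bash
python3 -c "
from h import *
go(.396,.358,.029,210)"
```

```text
t= 5.6 at [0.3965 0.3578 0.0348] [ 1.8e+02  1.0e-01 -1.5e+02] w 0.028 F [ 0.4  0.4 -0.4] q [ 0.63  0.16  1.66 -0.    1.32 -1.47]
  -> (0.396, 0.358, 0.029, 210) shift [0.0004 0.0004 0.0058] turn [ 0.0002  0.0023 -0.0001]
```

Settled well. Lower the last mm, open gently, then rise.

step_arm([
  {"jaw": 0.2, "tx": 0, "ty": 0, "tz": 0.003, "ax": 0, "ay": 0, "az": 0},
  {"jaw": 0.2, "tx": 0, "ty": 0, "tz": 0.006, "ax": 0, "ay": 0, "az": 0},
  {"jaw": 0.2, "tx": 0, "ty": 0, "tz": 0.006, "ax": 0, "ay": 0, "az": 0},
  {"jaw": 0.35, "tx": 0, "ty": 0, "tz": 0.006, "ax": 0, "ay": 0, "az": 0},
  {"jaw": 0.5, "tx": 0, "ty": 0, "tz": 0.006, "ax": 0, "ay": 0, "az": 0},
  {"jaw": 0.5, "tx": 0, "ty": 0, "tz": 0.006, "ax": 0, "ay": 0, "az": 0},
])

```text
time: 6.2
tool_pos: [0.3966, 0.3579, 0.029]
ee_rot: [3.141, 0.003, -2.618]
wrist_force: [0.4, 0.6, -0.4]
width: 0.045
```

step_arm([
  {"jaw": 0.5, "tx": 0, "ty": 0, "tz": -0.02, "ax": 0, "ay": 0, "az": 0},
  {"jaw": 0.5, "tx": 0, "ty": 0, "tz": -0.05, "ax": 0, "ay": 0, "az": 0},
  {"jaw": 0.6, "tx": 0, "ty": 0, "tz": -0.09, "ax": 0, "ay": 0, "az": 0},
  {"jaw": 0.6, "tx": 0, "ty": 0, "tz": -0.13, "ax": 0, "ay": 0, "az": 0},
  {"jaw": 0.6, "tx": 0, "ty": 0, "tz": -0.17, "ax": 0, "ay": 0, "az": 0},
  {"jaw": 0.6, "tx": 0, "ty": 0, "tz": -0.17, "ax": 0, "ay": 0, "az": 0},
])

```text
time: 6.8
tool_pos: [0.3989, 0.3597, 0.2067]
ee_rot: [3.14, 0.016, -2.618]
wrist_force: [0.4, -0.3, 0.8]
width: 0.0567
```

```bash
python3 -c "
from h import *
go(.5015,-.2755,.2,170)
im,d=snapshot('scene'); cv2.imwrite('pics/s2c.png',cv2.resize(im[130:330,170:470,::-1],None,fx=2.6,fy=2.6,interpolation=cv2.INTER_CUBIC))"
```

```text
t= 6.8 at [0.3989 0.3597 0.2067] [ 179.9    0.9 -150. ] w 0.0567 F [ 0.4 -0.3  0.8] q [ 0.63  0.05  1.43 -0.    1.65 -1.47]
  -> (0.5015, -0.2755, 0.2, 170) shift [ 0.2289 -0.6014  0.002 ] turn [0.0071 0.015  0.6982]
```

View pics/s2c.png

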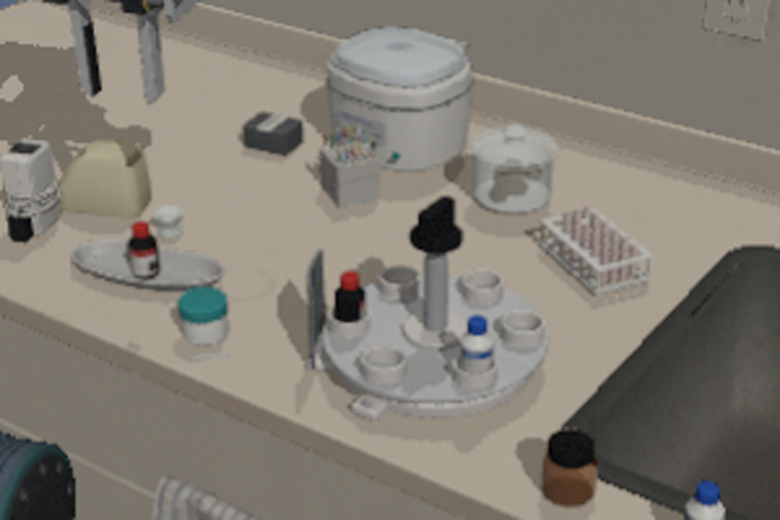

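step_arm([
  {"jaw": 0.6, "tx": 0.229, "ty": -0.601, "tz": 0.0, "ax": 0.007, "ay": 0.015, "az": 0.698},
  {"jaw": 0.6, "tx": 0.229, "ty": -0.601, "tz": 0.0, "ax": 0.007, "ay": 0.015, "az": 0.698},
  {"jaw": 0.6, "tx": 0.229, "ty": -0.601, "tz": 0.0, "ax": 0.007, "ay": 0.015, "az": 0.698},
  {"jaw": 0.6, "tx": 0.229, "ty": -0.601, "tz": 0.0, "ax": 0.007, "ay": 0.015, "az": 0.698},
  {"jaw": 0.6, "tx": 0.229, "ty": -0.601, "tz": 0.0, "ax": 0.007, "ay": 0.015, "az": 0.698},
  {"jaw": 0.6, "tx": 0.229, "ty": -0.601, "tz": 0.0, "ax": 0.007, "ay": 0.015, "az": 0.698},
  {"jaw": 0.6, "tx": 0.229, "ty": -0.601, "tz": 0.0, "ax": 0.007, "ay": 0.015, "az": 0.698},
  {"jaw": 0.6, "tx": 0.229, "ty": -0.601, "tz": 0.0, "ax": 0.007, "ay": 0.015, "az": 0.698},
])

```text
time: 7.65
tool_pos: [0.4599, -0.0388, 0.1978]
ee_rot: [-3.138, -0.007, 2.967]
wrist_force: [1.3, -0.8, 0.5]
width: 0.0562
```

```bash
python3 -c "
from h import *
go(.5015,-.2755,.15,170)"
```

```text
t= 7.65 at [ 0.4599 -0.0388  0.1978] [-179.8   -0.4  170. ] w 0.0562 F [ 1.3 -0.8  0.5] q [-0.2  -0.1   1.59 -0.    1.66 -1.6 ]
  -> (0.5015, -0.2755, 0.15, 170) shift [-0.0823 -0.2257  0.048 ] turn [-0.0036 -0.0067  0.0002]
```

step_arm([
  {"jaw": 0.6, "tx": -0.082, "ty": -0.226, "tz": 0.048, "ax": -0.003, "ay": -0.007, "az": 0},
  {"jaw": 0.6, "tx": -0.082, "ty": -0.226, "tz": 0.048, "ax": -0.003, "ay": -0.007, "az": 0},
  {"jaw": 0.6, "tx": -0.082, "ty": -0.226, "tz": 0.048, "ax": -0.003, "ay": -0.007, "az": 0},
  {"jaw": 0.6, "tx": -0.082, "ty": -0.226, "tz": 0.048, "ax": -0.003, "ay": -0.007, "az": 0},
  {"jaw": 0.6, "tx": -0.082, "ty": -0.226, "tz": 0.048, "ax": -0.003, "ay": -0.007, "az": 0},
  {"jaw": 0.6, "tx": -0.082, "ty": -0.226, "tz": 0.048, "ax": -0.003, "ay": -0.007, "az": 0},
  {"jaw": 0.6, "tx": -0.082, "ty": -0.226, "tz": 0.048, "ax": -0.003, "ay": -0.007, "az": 0},
  {"jaw": 0.6, "tx": -0.082, "ty": -0.226, "tz": 0.048, "ax": -0.003, "ay": -0.007, "az": 0},
])

```text
time: 8.45
tool_pos: [0.5008, -0.2744, 0.1493]
ee_rot: [3.141, -0.001, 2.968]
wrist_force: [0.9, 0.1, -0.4]
width: 0.0567
```

```bash
python3 -c "
from h import *
go(.5015,-.2755,.031,170)
im,d=snapshot('top'); np.savez('pics/top2.npz',im=im,d=d)
x=cloud('top',d).reshape(-1,3)
for nm,c in [('front',(.4413,.031)),('left',(.4637,.107)),('right',(.4965,-.027))]:
    k=(np.hypot(x[:,0]-c[0],x[:,1]-c[1])<.027)&(x[:,2]>.041)&(x[:,2]<.055); y=x[k][:,:2].astype(np.float32)
    print(nm,len(y),cv2.minEnclosingCircle(y),y.mean(0))
cv2.imwrite('pics/t2c.png',cv2.resize(im[150:310,230:480,::-1],None,fx=3.2,fy=3.2,interpolation=cv2.INTER_CUBIC))
x=cloud('scene',snapshot('scene')[1]).reshape(-1,3)
k=(np.hypot(x[:,0]-.5025,x[:,1]+.277)<.02)&(x[:,2]>.03)&(x[:,2]<.066);print(cv2.minEnclosingCircle(x[k][:,:2].astype(np.float32)),x[k].mean(0))
"
```

```text
t= 8.45 at [ 0.5008 -0.2744  0.1493] [ 1.800e+02 -1.000e-01  1.701e+02] w 0.0567 F [ 0.9  0.1 -0.4] q [-0.6   0.16  1.42  0.    1.56 -2.  ]
  -> (0.5015, -0.2755, 0.031, 170) shift [-0.0009 -0.001   0.1183] turn [ 0.0007 -0.001   0.0011]
front 88 ((0.44141846895217896, 0.03144748508930206), 0.019864201545715332) [0.44218683 0.03061633]
left 91 ((0.46396443247795105, 0.10814126580953598), 0.020015738904476166) [0.460787   0.10690758]
right 84 ((0.49659764766693115, -0.026423681527376175), 0.019956517964601517) [ 0.4911302 -0.0229895]
((0.5031148791313171, -0.2778385579586029), 0.015158487483859062) [ 0.49889256 -0.27968835  0.04589898]
```

View pics/t2c.png

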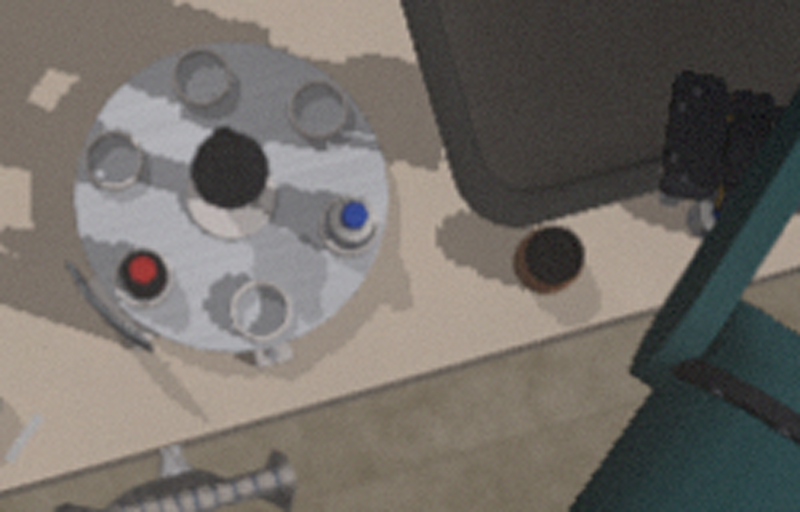

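step_arm([
  {"jaw": 0.6, "tx": -0.001, "ty": -0.001, "tz": 0.03, "ax": 0.0007, "ay": -0.001, "az": 0.001},
  {"jaw": 0.6, "tx": -0.001, "ty": -0.001, "tz": 0.06, "ax": 0.0007, "ay": -0.001, "az": 0.001},
  {"jaw": 0.6, "tx": -0.001, "ty": -0.001, "tz": 0.09, "ax": 0.0007, "ay": -0.001, "az": 0.001},
  {"jaw": 0.6, "tx": -0.001, "ty": -0.001, "tz": 0.11, "ax": 0.0007, "ay": -0.001, "az": 0.001},
  {"jaw": 0.6, "tx": -0.001, "ty": -0.001, "tz": 0.119, "ax": 0.0007, "ay": -0.001, "az": 0.001},
  {"jaw": 0.6, "tx": -0.001, "ty": -0.001, "tz": 0.119, "ax": 0.0007, "ay": -0.001, "az": 0.001},
  {"jaw": 0.6, "tx": -0.001, "ty": -0.001, "tz": 0.119, "ax": 0.0007, "ay": -0.001, "az": 0.001},
])

```text
time: 9.25
tool_pos: [0.5031, -0.2755, 0.033]
ee_rot: [-3.139, 0.004, 2.969]
wrist_force: [0.5, -0.5, 1.2]
width: 0.0562
```

```bash
python3 -c "
from h import *
go(.5018,-.2753,.030,170)"
```

```text
t= 9.25 at [ 0.5031 -0.2755  0.033 ] [-179.9    0.2  170.1] w 0.0562 F [ 0.5 -0.5  1.2] q [-0.6   0.24  1.56 -0.    1.33 -2.  ]
  -> (0.5018, -0.2753, 0.03, 170) shift [ 0.0013 -0.0001  0.003 ] turn [-0.0021  0.0041  0.002 ]
```

step_arm([
  {"jaw": 0.6, "tx": 0.001, "ty": 0, "tz": 0.002, "ax": -0.002, "ay": 0.004, "az": 0.002},
  {"jaw": 0.6, "tx": 0.001, "ty": 0, "tz": 0.003, "ax": -0.002, "ay": 0.004, "az": 0.002},
  {"jaw": 0.2, "tx": 0.001, "ty": 0, "tz": 0.003, "ax": -0.002, "ay": 0.004, "az": 0.002},
  {"jaw": 0.2, "tx": 0.001, "ty": 0, "tz": 0.003, "ax": -0.002, "ay": 0.004, "az": 0.002},
  {"jaw": 0.2, "tx": 0.001, "ty": 0, "tz": 0.003, "ax": -0.002, "ay": 0.004, "az": 0.002},
  {"jaw": 0.2, "tx": 0.001, "ty": 0, "tz": 0.003, "ax": -0.002, "ay": 0.004, "az": 0.002},
  {"jaw": 0.2, "tx": 0.001, "ty": 0, "tz": 0.003, "ax": -0.002, "ay": 0.004, "az": 0.002},
])

```text
time: 9.95
tool_pos: [0.5022, -0.2753, 0.03]
ee_rot: [-3.142, 0.0, 2.967]
wrist_force: [-0.7, 0.2, -0.1]
width: 0.028
```

step_arm([
  {"jaw": 0.2, "tx": 0, "ty": 0, "tz": -0.01, "ax": 0, "ay": 0, "az": 0},
  {"jaw": 0.2, "tx": 0, "ty": 0, "tz": -0.04, "ax": 0, "ay": 0, "az": 0},
  {"jaw": 0.2, "tx": 0, "ty": 0, "tz": -0.08, "ax": 0, "ay": 0, "az": 0},
  {"jaw": 0.2, "tx": 0, "ty": 0, "tz": -0.12, "ax": 0, "ay": 0, "az": 0},
  {"jaw": 0.2, "tx": 0, "ty": 0, "tz": -0.15, "ax": 0, "ay": 0, "az": 0},
  {"jaw": 0.2, "tx": 0, "ty": 0, "tz": -0.15, "ax": 0, "ay": 0, "az": 0},
])

```text
time: 10.55
tool_pos: [0.5046, -0.277, 0.1871]
ee_rot: [-3.136, 0.011, 2.967]
wrist_force: [0.7, -0.2, 0.1]
width: 0.0281
```

```bash
python3 -c "
from h import *
go(.4414,.0308,.17,193.7)"
```

```text
t= 10.55 at [ 0.5046 -0.277   0.1871] [-179.7    0.6  170. ] w 0.0281 F [ 0.7 -0.2  0.1] q [-0.6   0.14  1.36 -0.    1.62 -2.  ]
  -> (0.4414, 0.0308, 0.17, 193.7) shift [0.1159 0.2922 0.0142] turn [-0.0074  0.01   -0.4136]
```

step_arm([
  {"jaw": 0.2, "tx": 0.116, "ty": 0.292, "tz": 0.014, "ax": -0.007, "ay": 0.01, "az": -0.414},
  {"jaw": 0.2, "tx": 0.116, "ty": 0.292, "tz": 0.014, "ax": -0.007, "ay": 0.01, "az": -0.414},
  {"jaw": 0.2, "tx": 0.116, "ty": 0.292, "tz": 0.014, "ax": -0.007, "ay": 0.01, "az": -0.414},
  {"jaw": 0.2, "tx": 0.116, "ty": 0.292, "tz": 0.014, "ax": -0.007, "ay": 0.01, "az": -0.414},
  {"jaw": 0.2, "tx": 0.116, "ty": 0.292, "tz": 0.014, "ax": -0.007, "ay": 0.01, "az": -0.414},
  {"jaw": 0.2, "tx": 0.116, "ty": 0.292, "tz": 0.014, "ax": -0.007, "ay": 0.01, "az": -0.414},
  {"jaw": 0.2, "tx": 0.116, "ty": 0.292, "tz": 0.014, "ax": -0.007, "ay": 0.01, "az": -0.414},
  {"jaw": 0.2, "tx": 0.116, "ty": 0.292, "tz": 0.014, "ax": -0.007, "ay": 0.01, "az": -0.414},
])

```text
time: 11.35
tool_pos: [0.4403, 0.0319, 0.1693]
ee_rot: [-3.141, -0.002, -2.898]
wrist_force: [0.1, -0.1, -0.5]
width: 0.0279
```

```bash
python3 -c "
from h import *
go(.4414,.0308,.115,193.7)"
```

```text
t= 11.35 at [0.4403 0.0319 0.1693] [-1.800e+02 -1.000e-01 -1.661e+02] w 0.0279 F [ 0.1 -0.1 -0.5] q [-0.06 -0.14  1.68 -0.    1.6  -1.87]
  -> (0.4414, 0.0308, 0.115, 193.7) shift [-0.0008 -0.0013  0.0543] turn [-0.0004 -0.0015  0.0041]
```

step_arm([
  {"jaw": 0.2, "tx": -0.001, "ty": -0.0013, "tz": 0.02, "ax": 0, "ay": -0.0015, "az": 0.004},
  {"jaw": 0.2, "tx": -0.001, "ty": -0.0013, "tz": 0.045, "ax": 0, "ay": -0.0015, "az": 0.004},
  {"jaw": 0.2, "tx": -0.001, "ty": -0.0013, "tz": 0.07, "ax": 0, "ay": -0.0015, "az": 0.004},
  {"jaw": 0.2, "tx": -0.001, "ty": -0.0013, "tz": 0.083, "ax": 0, "ay": -0.0015, "az": 0.004},
  {"jaw": 0.2, "tx": -0.001, "ty": -0.0013, "tz": 0.083, "ax": 0, "ay": -0.0015, "az": 0.004},
  {"jaw": 0.2, "tx": -0.001, "ty": -0.0013, "tz": 0.083, "ax": 0, "ay": -0.0015, "az": 0.004},
])

```text
time: 11.95
tool_pos: [0.4421, 0.03, 0.0867]
ee_rot: [-3.141, 0.0, -2.904]
wrist_force: [1.3, 0.3, 0.1]
width: 0.0279
```

```bash
python3 -c "
from h import *
go(.4414,.0308,.062,193.7)
im,d=snapshot('scene'); cv2.imwrite('pics/s3c.png',cv2.resize(im[225:305,280:380,::-1],None,fx=7,fy=7,interpolation=cv2.INTER_CUBIC))
x=cloud('scene',d).reshape(-1,3)
for nm,lo,hi,r in [('collar',.040,.0505,.03),('bottle',.0535,.075,.03)]:
    k=(np.hypot(x[:,0]-.441,x[:,1]-.0285)<r)&(x[:,2]>lo)&(x[:,2]<hi); y=x[k]
    print(nm,k.sum(),y.mean(0).round(4),cv2.minEnclosingCircle(y[:,:2].astype(np.float32)))
"
```

```text
t= 11.95 at [0.4421 0.03   0.0867] [-180.     0.  -166.4] w 0.0279 F [1.3 0.3 0.1] q [-0.06 -0.09  1.8  -0.    1.43 -1.87]
  -> (0.4414, 0.0308, 0.062, 193.7) shift [0.0005 0.001  0.0247] turn [-0.0008  0.0002 -0.0012]
collar 101 [0.4397 0.0232 0.045 ] ((0.4428100883960724, 0.026906337589025497), 0.021726328879594803)
bottle 73 [0.4387 0.021  0.0673] ((0.4429827332496643, 0.02530883438885212), 0.013878356665372849)
```

View pics/s3c.png

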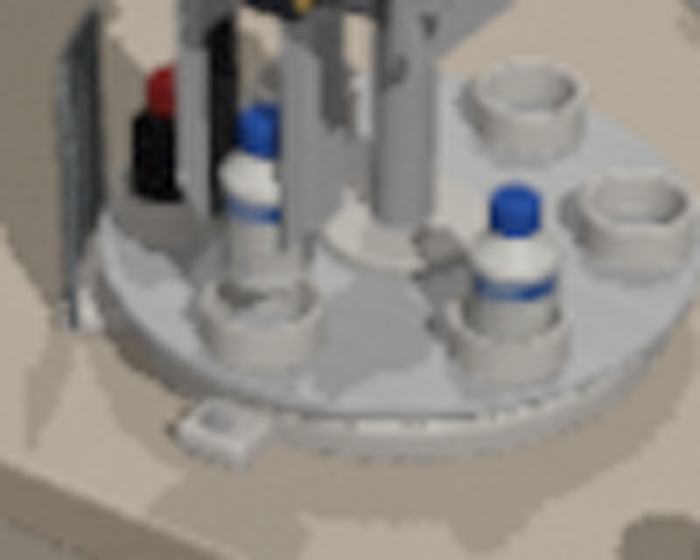

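step_arm([
  {"jaw": 0.2, "tx": 0.0003, "ty": 0.001, "tz": 0.003, "ax": 0, "ay": 0, "az": 0},
  {"jaw": 0.2, "tx": 0.0003, "ty": 0.001, "tz": 0.007, "ax": 0, "ay": 0, "az": 0},
  {"jaw": 0.2, "tx": 0.0003, "ty": 0.001, "tz": 0.011, "ax": 0, "ay": 0, "az": 0},
  {"jaw": 0.2, "tx": 0.0003, "ty": 0.001, "tz": 0.015, "ax": 0, "ay": 0, "az": 0},
  {"jaw": 0.2, "tx": 0.0003, "ty": 0.001, "tz": 0.019, "ax": 0, "ay": 0, "az": 0},
  {"jaw": 0.2, "tx": 0.0003, "ty": 0.001, "tz": 0.022, "ax": 0, "ay": 0, "az": 0},
  {"jaw": 0.2, "tx": 0.0003, "ty": 0.001, "tz": 0.024, "ax": 0, "ay": 0, "az": 0},
  {"jaw": 0.2, "tx": 0.0003, "ty": 0.001, "tz": 0.024, "ax": 0, "ay": 0, "az": 0},
])

```text
time: 12.8
tool_pos: [0.4418, 0.0311, 0.063]
ee_rot: [-3.141, 0.001, -2.903]
wrist_force: [0.2, 0.9, -0.4]
width: 0.0279
```

```bash
python3 -c "
from h import *
go(.4414,.0308,.062,193.7)"
```

```text
t= 12.8 at [0.4418 0.0311 0.063 ] [-1.799e+02  1.000e-01 -1.663e+02] w 0.0279 F [ 0.2  0.9 -0.4] q [-0.06 -0.07  1.84 -0.    1.38 -1.87]
  -> (0.4414, 0.0308, 0.062, 193.7) shift [ 0.0005 -0.0002  0.001 ] turn [-0.001   0.001  -0.0008]
```

No contact force; it went in. Lower 1.5 mm, release to ~47 mm, rise.

step_arm([
  {"jaw": 0.2, "tx": 0, "ty": 0, "tz": 0.0015, "ax": 0, "ay": 0, "az": 0},
  {"jaw": 0.2, "tx": 0, "ty": 0, "tz": 0.0015, "ax": 0, "ay": 0, "az": 0},
  {"jaw": 0.35, "tx": 0, "ty": 0, "tz": 0.0015, "ax": 0, "ay": 0, "az": 0},
  {"jaw": 0.5, "tx": 0, "ty": 0, "tz": 0.0015, "ax": 0, "ay": 0, "az": 0},
  {"jaw": 0.5, "tx": 0, "ty": 0, "tz": 0.0015, "ax": 0, "ay": 0, "az": 0},
  {"jaw": 0.5, "tx": 0, "ty": 0, "tz": 0.0015, "ax": 0, "ay": 0, "az": 0},
])

```text
time: 13.4
tool_pos: [0.4417, 0.0311, 0.0615]
ee_rot: [-3.141, 0.001, -2.903]
wrist_force: [0.6, 0.1, 0.5]
width: 0.0467
```

step_arm([
  {"jaw": 0.5, "tx": 0, "ty": 0, "tz": -0.02, "ax": 0, "ay": 0, "az": 0},
  {"jaw": 0.5, "tx": 0, "ty": 0, "tz": -0.05, "ax": 0, "ay": 0, "az": 0},
  {"jaw": 0.5, "tx": 0, "ty": 0, "tz": -0.08, "ax": 0, "ay": 0, "az": 0},
  {"jaw": 0.5, "tx": 0, "ty": 0, "tz": -0.12, "ax": 0, "ay": 0, "az": 0},
  {"jaw": 0.5, "tx": 0, "ty": 0, "tz": -0.14, "ax": 0, "ay": 0, "az": 0},
  {"jaw": 0.5, "tx": 0, "ty": 0, "tz": -0.14, "ax": 0, "ay": 0, "az": 0},
])

```text
time: 14.0
tool_pos: [0.4436, 0.0311, 0.2053]
ee_rot: [-3.138, 0.008, -2.903]
wrist_force: [0.2, 0.2, 0.6]
width: 0.0472
```

```bash
python3 -c "
from h import *
go(.519,.0495,.2,193.7)
im,d=snapshot('scene'); cv2.imwrite('pics/s4c.png',cv2.resize(im[190:300,270:390,::-1],None,fx=5,fy=5,interpolation=cv2.INTER_CUBIC))
x=cloud('scene',d).reshape(-1,3)
for nm,lo,hi in [('collar',.040,.0505),('cap',.083,.1)]:
    k=(np.hypot(x[:,0]-.441,x[:,1]-.0285)<.03)&(x[:,2]>lo)&(x[:,2]<hi); y=x[k]
    print(nm,k.sum(),y.mean(0).round(4),y[:,2].max(),cv2.minEnclosingCircle(y[:,:2].astype(np.float32)))
"
```

```text
t= 14.0 at [0.4436 0.0311 0.2053] [-179.8    0.5 -166.3] w 0.0472 F [0.2 0.2 0.6] q [-0.06 -0.16  1.62 -0.    1.67 -1.87]
  -> (0.519, 0.0495, 0.2, 193.7) shift [-0.0776  0.0001  0.006 ] turn [-0.0032  0.0084 -0.0008]
collar 101 [0.4377 0.0215 0.0461] 0.05048622975032957 ((0.4416120648384094, 0.028105629608035088), 0.02129594422876835)
cap 53 [0.4429 0.0263 0.0906] 0.09669374582662016 ((0.4433126747608185, 0.029332134872674942), 0.009810583665966988)
```

View pics/s4c.png

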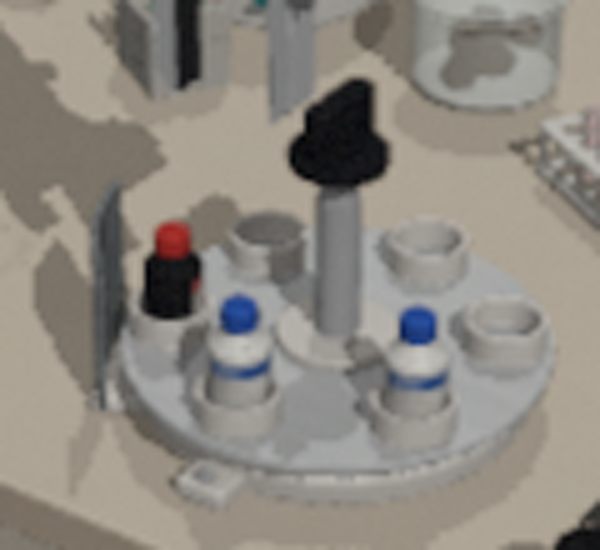

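step_arm([
  {"jaw": 0.5, "tx": -0.04, "ty": 0, "tz": 0.006, "ax": -0.003, "ay": 0.008, "az": 0},
  {"jaw": 0.5, "tx": -0.078, "ty": 0, "tz": 0.006, "ax": -0.003, "ay": 0.008, "az": 0},
  {"jaw": 0.5, "tx": -0.078, "ty": 0, "tz": 0.006, "ax": -0.003, "ay": 0.008, "az": 0},
  {"jaw": 0.5, "tx": -0.078, "ty": 0, "tz": 0.006, "ax": -0.003, "ay": 0.008, "az": 0},
])

```text
time: 14.45
tool_pos: [0.5171, 0.0496, 0.194]
ee_rot: [3.139, -0.01, -2.903]
wrist_force: [0.1, -0.6, 0.6]
width: 0.0467
```

```bash
python3 -c "
from h import *
go(.519,.0495,.149,193.7)"
```

```text
t= 14.45 at [0.5171 0.0496 0.194 ] [ 179.9   -0.6 -166.3] w 0.0467 F [ 0.1 -0.6  0.6] q [-0.01  0.03  1.47 -0.    1.65 -1.82]
  -> (0.519, 0.0495, 0.149, 193.7) shift [-0.0023 -0.0007  0.0449] turn [ 0.0025 -0.0099 -0.0004]
```

step_arm([
  {"jaw": 0.5, "tx": -0.0023, "ty": -0.0007, "tz": 0.015, "ax": 0.0025, "ay": -0.01, "az": 0},
  {"jaw": 0.5, "tx": -0.0023, "ty": -0.0007, "tz": 0.03, "ax": 0.0025, "ay": -0.01, "az": 0},
  {"jaw": 0.5, "tx": -0.0023, "ty": -0.0007, "tz": 0.042, "ax": 0.0025, "ay": -0.01, "az": 0},
  {"jaw": 0.5, "tx": -0.0023, "ty": -0.0007, "tz": 0.045, "ax": 0.0025, "ay": -0.01, "az": 0},
  {"jaw": 0.5, "tx": -0.0023, "ty": -0.0007, "tz": 0.045, "ax": 0.0025, "ay": -0.01, "az": 0},
  {"jaw": 0.5, "tx": -0.0023, "ty": -0.0007, "tz": 0.045, "ax": 0.0025, "ay": -0.01, "az": 0},
])

```text
time: 15.05
tool_pos: [0.5192, 0.0494, 0.1496]
ee_rot: [-3.141, 0.001, -2.903]
wrist_force: [0.6, 0.1, 0.5]
width: 0.0468
```

```bash
python3 -c "
from h import *
go(.519,.0495,.149,193.7)"
```

```text
t= 15.05 at [0.5192 0.0494 0.1496] [-1.800e+02  1.000e-01 -1.663e+02] w 0.0468 F [0.6 0.1 0.5] q [-0.01  0.04  1.54 -0.    1.55 -1.82]
  -> (0.519, 0.0495, 0.149, 193.7) shift [0.0002 0.0001 0.0006] turn [-0.0003  0.0012 -0.0005]
```

step_arm([
  {"jaw": 0.05, "tx": 0, "ty": 0, "tz": 0, "ax": 0, "ay": 0, "az": 0},
  {"jaw": 0.05, "tx": 0, "ty": 0, "tz": 0, "ax": 0, "ay": 0, "az": 0},
  {"jaw": 0.05, "tx": 0, "ty": 0, "tz": 0, "ax": 0, "ay": 0, "az": 0},
  {"jaw": 0.05, "tx": 0, "ty": 0, "tz": 0, "ax": 0, "ay": 0, "az": 0},
  {"jaw": 0.05, "tx": 0, "ty": 0, "tz": 0, "ax": 0, "ay": 0, "az": 0},
  {"jaw": 0.05, "tx": 0, "ty": 0, "tz": 0, "ax": 0, "ay": 0, "az": 0},
])

```text
time: 15.65
tool_pos: [0.5193, 0.0495, 0.1497]
ee_rot: [-3.141, 0.001, -2.903]
wrist_force: [-0.6, -0.8, -0.0]
width: 0.0139
```

```bash
python3 -c "
from h import *
go(.519,.0495,.138,193.7)"
```

```text
t= 15.65 at [0.5193 0.0495 0.1497] [-1.800e+02  1.000e-01 -1.663e+02] w 0.0139 F [-0.6 -0.8 -0. ] q [-0.01  0.04  1.54  0.    1.55 -1.82]
  -> (0.519, 0.0495, 0.138, 193.7) shift [0.0003 0.     0.0117] turn [-0.0002  0.0014 -0.0004]
```

Gripped, width 13.9 mm with no side force, so it is on axis. Push in.

step_arm([
  {"jaw": 0.05, "tx": 0, "ty": 0, "tz": 0.004, "ax": 0, "ay": 0, "az": 0},
  {"jaw": 0.05, "tx": 0, "ty": 0, "tz": 0.008, "ax": 0, "ay": 0, "az": 0},
  {"jaw": 0.05, "tx": 0, "ty": 0, "tz": 0.0105, "ax": 0, "ay": 0, "az": 0},
  {"jaw": 0.05, "tx": 0, "ty": 0, "tz": 0.0105, "ax": 0, "ay": 0, "az": 0},
  {"jaw": 0.05, "tx": 0, "ty": 0, "tz": 0.0105, "ax": 0, "ay": 0, "az": 0},
])

```text
time: 16.15
tool_pos: [0.5194, 0.0495, 0.1402]
ee_rot: [-3.141, 0.002, -2.903]
wrist_force: [-2.9, 0.1, 7.2]
width: 0.0138
```

```bash
python3 -c "
from h import *
go(.5192,.0495,.1392,133.7)"
```

```text
t= 16.15 at [0.5194 0.0495 0.1402] [-1.800e+02  1.000e-01 -1.663e+02] w 0.0138 F [-2.9  0.1  7.2] q [-0.01  0.05  1.56  0.    1.53 -1.82]
  -> (0.5192, 0.0495, 0.1392, 133.7) shift [0.0002 0.     0.001 ] turn [8.0000e-04 2.1000e-03 1.0467e+00]
```

step_arm([
  {"jaw": 0.05, "tx": 0, "ty": 0, "tz": 0.001, "ax": 0, "ay": 0, "az": 0.03},
  {"jaw": 0.05, "tx": 0, "ty": 0, "tz": 0.001, "ax": 0, "ay": 0, "az": 0.08},
  {"jaw": 0.05, "tx": 0, "ty": 0, "tz": 0.001, "ax": 0, "ay": 0, "az": 0.15},
  {"jaw": 0.05, "tx": 0, "ty": 0, "tz": 0.001, "ax": 0, "ay": 0, "az": 0.23},
  {"jaw": 0.05, "tx": 0, "ty": 0, "tz": 0.001, "ax": 0, "ay": 0, "az": 0.31},
  {"jaw": 0.05, "tx": 0, "ty": 0, "tz": 0.001, "ax": 0, "ay": 0, "az": 0.39},
  {"jaw": 0.05, "tx": 0, "ty": 0, "tz": 0.001, "ax": 0, "ay": 0, "az": 0.46},
  {"jaw": 0.05, "tx": 0, "ty": 0, "tz": 0.001, "ax": 0, "ay": 0, "az": 0.5},
])

```text
time: 16.95
tool_pos: [0.5194, 0.0503, 0.1402]
ee_rot: [3.139, 0.002, 2.879]
wrist_force: [-2.4, 2.9, 6.3]
width: 0.014
```

```bash
python3 -c "
from h import *
go(.5192,.0495,.1392,133.7)"
```

```text
t= 16.95 at [0.5194 0.0503 0.1402] [1.799e+02 1.000e-01 1.649e+02] w 0.014 F [-2.4  2.9  6.3] q [-0.01  0.05  1.56  0.    1.53 -1.32]
  -> (0.5192, 0.0495, 0.1392, 133.7) shift [-0.     -0.0009  0.001 ] turn [0.0029 0.0018 0.5454]
```

step_arm([
  {"jaw": 0.05, "tx": 0, "ty": -0.0004, "tz": 0.001, "ax": 0.002, "ay": 0.002, "az": 0.06},
  {"jaw": 0.05, "tx": 0, "ty": -0.0006, "tz": 0.001, "ax": 0.003, "ay": 0.002, "az": 0.14},
  {"jaw": 0.05, "tx": 0, "ty": -0.0006, "tz": 0.001, "ax": 0.003, "ay": 0.002, "az": 0.22},
  {"jaw": 0.05, "tx": 0, "ty": -0.0006, "tz": 0.001, "ax": 0.003, "ay": 0.002, "az": 0.3},
  {"jaw": 0.05, "tx": 0, "ty": -0.0006, "tz": 0.001, "ax": 0.003, "ay": 0.002, "az": 0.38},
  {"jaw": 0.05, "tx": 0, "ty": -0.0006, "tz": 0.001, "ax": 0.003, "ay": 0.002, "az": 0.46},
  {"jaw": 0.05, "tx": 0, "ty": -0.0006, "tz": 0.001, "ax": 0.003, "ay": 0.002, "az": 0.52},
  {"jaw": 0.05, "tx": 0, "ty": -0.0006, "tz": 0.001, "ax": 0.003, "ay": 0.002, "az": 0.545},
])

```text
time: 17.75
tool_pos: [0.5198, 0.051, 0.1404]
ee_rot: [3.138, -0.0, 2.333]
wrist_force: [-1.2, 3.4, 6.2]
width: 0.0136
```

```bash
python3 -c "
from h import *
go(.5192,.0495,.1392,133.7)"
```

```text
t= 17.75 at [0.5198 0.051  0.1404] [179.8  -0.  133.7] w 0.0136 F [-1.2  3.4  6.2] q [-0.01  0.05  1.56  0.    1.53 -0.77]
  -> (0.5192, 0.0495, 0.1392, 133.7) shift [-0.0007 -0.0015  0.0012] turn [ 0.0031 -0.0004 -0.0002]
```

step_arm([
  {"jaw": 0.05, "tx": 0, "ty": -0.0008, "tz": 0.001, "ax": 0.003, "ay": 0, "az": 0},
  {"jaw": 0.05, "tx": 0, "ty": -0.0008, "tz": 0.001, "ax": 0.003, "ay": 0, "az": 0},
  {"jaw": 0.05, "tx": 0, "ty": -0.0008, "tz": -0.003, "ax": 0.003, "ay": 0, "az": 0},
  {"jaw": 0.05, "tx": 0, "ty": -0.0008, "tz": -0.006, "ax": 0.003, "ay": 0, "az": 0},
  {"jaw": 0.05, "tx": 0, "ty": -0.0008, "tz": -0.009, "ax": 0.003, "ay": 0, "az": 0},
  {"jaw": 0.05, "tx": 0, "ty": -0.0008, "tz": -0.009, "ax": 0.003, "ay": 0, "az": 0},
  {"jaw": 0.05, "tx": 0, "ty": -0.0008, "tz": -0.009, "ax": 0.003, "ay": 0, "az": 0},
])

```text
time: 18.45
tool_pos: [0.5198, 0.0511, 0.1493]
ee_rot: [3.14, -0.0, 2.334]
wrist_force: [1.6, 4.0, 3.0]
width: 0.0142
```

```bash
python3 -c "
from h import *
go(.5192,.0495,.1392,133.7)
im,d=snapshot('scene'); np.savez('pics/s5.npz',im=im,d=d)
x=cloud('scene',d).reshape(-1,3)
# bottle caps as angle about the axis, in the scene camera
for q in ['new_bottle_mid','left_bottle_mid']:
    for r in silhouettes('scene',q)[:4]:
        y=x[r['pixels'].ravel()&(d.ravel()>0)]; y=y[y[:,2]>.083]
        if len(y)>5: 
            c=y.mean(0); print(q,round(r['confidence'],2),r['rect'],c.round(4),y[:,2].max().round(4),np.degrees(np.arctan2(c[1]-.0455,c[0]-.5195))%360)
"
```

```text
t= 18.45 at [0.5198 0.0511 0.1493] [179.9  -0.  133.7] w 0.0142 F [1.6 4.  3. ] q [-0.01  0.05  1.54  0.    1.55 -0.77]
  -> (0.5192, 0.0495, 0.1392, 133.7) shift [-0.0008 -0.0015  0.0101] turn [ 0.0019 -0.0004  0.0002]
new_bottle_mid 0.79 [300.1, 231.6, 311.5, 253.2] [0.4662 0.101  0.0908] 0.0969 133.84037786666875
new_bottle_mid 0.5 [287.7, 209.3, 377.1, 290.4] [0.5059 0.0507 0.1243] 0.1673 159.24055529081275
left_bottle_mid 0.76 [316.4, 218.3, 332.8, 243.7] [0.5402 0.1186 0.089 ] 0.1319 74.16998048113753
```

step_arm([
  {"jaw": 0.05, "tx": 0, "ty": -0.001, "tz": -0.0005, "ax": 0.002, "ay": 0, "az": 0},
  {"jaw": 0.2, "tx": 0, "ty": -0.001, "tz": -0.0005, "ax": 0.002, "ay": 0, "az": 0},
  {"jaw": 0.4, "tx": 0, "ty": -0.001, "tz": -0.0005, "ax": 0.002, "ay": 0, "az": 0},
  {"jaw": 0.45, "tx": 0, "ty": -0.001, "tz": -0.0005, "ax": 0.002, "ay": 0, "az": 0},
  {"jaw": 0.45, "tx": 0, "ty": -0.001, "tz": -0.0005, "ax": 0.002, "ay": 0, "az": 0},
])

```text
time: 19.1
tool_pos: [0.5185, 0.0498, 0.1494]
ee_rot: [-3.14, -0.001, 2.333]
wrist_force: [0.0, 0.9, 0.3]
width: 0.0392
```

step_arm([
  {"jaw": 0.45, "tx": 0, "ty": 0, "tz": -0.02, "ax": 0, "ay": 0, "az": 0},
  {"jaw": 0.45, "tx": 0, "ty": 0, "tz": -0.05, "ax": 0, "ay": 0, "az": 0},
  {"jaw": 0.45, "tx": 0.1, "ty": -0.1, "tz": -0.08, "ax": 0, "ay": 0, "az": 0},
  {"jaw": 0.45, "tx": 0.2, "ty": -0.2, "tz": -0.1, "ax": 0, "ay": 0, "az": 0},
  {"jaw": 0.45, "tx": 0.2, "ty": -0.2, "tz": -0.1, "ax": 0, "ay": 0, "az": 0},
  {"jaw": 0.45, "tx": 0.2, "ty": -0.2, "tz": -0.1, "ax": 0, "ay": 0, "az": 0},
  {"jaw": 0.45, "tx": 0.2, "ty": -0.2, "tz": -0.1, "ax": 0, "ay": 0, "az": 0},
  {"jaw": 0.45, "tx": 0.2, "ty": -0.2, "tz": -0.1, "ax": 0, "ay": 0, "az": 0},
])

```text
time: 19.9
tool_pos: [0.2335, 0.0562, 0.2504]
ee_rot: [-3.14, 0.0, 2.333]
wrist_force: [-0.7, -0.3, -0.4]
width: 0.0425
```

```bash
python3 -c "
from h import *
go(.5192,.0495,.3,133.7)
im,d=snapshot('top'); x=cloud('top',d).reshape(-1,3)
print('top seen',im.shape)
k=(np.hypot(x[:,0]-.519,x[:,1]-.05)<.035)&(x[:,2]>.15)&(x[:,2]<.18); y=x[k]
if len(y)>8: print('wing',len(y),cv2.minAreaRect(y[:,:2].astype(np.float32)),np.median(y[:,2]))
for q in ['new_bottle_mid','left_bottle_mid','used_bottle_mid']:
    for r in silhouettes('top',q)[:4]:
        z=x[r['pixels'].ravel()&(d.ravel()>0)]
        if len(z): m=z[:,2].max(); t=z[z[:,2]>m-.007].mean(0); print(q,round(r['confidence'],2),t.round(4),round(m,4),np.degrees(np.arctan2(t[1]-.05,t[0]-.519)).round(1)%360)
im2,d2=snapshot('scene')
a=cv2.resize(im2[190:300,180:400,::-1],None,fx=3.5,fy=3.5,interpolation=cv2.INTER_CUBIC)
cv2.imwrite('pics/end.png',a)
"
```

```text
t= 19.9 at [0.2335 0.0562 0.2504] [-179.9    0.   133.7] w 0.0425 F [-0.7 -0.3 -0.4] q [ 0.   -0.64  1.86 -0.    1.93 -0.76]
  -> (0.5192, 0.0495, 0.3, 133.7) shift [-0.2021  0.202  -0.0499] turn [-0.0015  0.0002 -0.0007]
top seen (480, 640, 3)
wing 187 ((0.519036591053009, 0.05013936758041382), (0.014376669190824032, 0.043446194380521774), 43.77981948852539) 0.16331696970028298
new_bottle_mid 0.69 [0.4646 0.1062 0.0936] 0.0983 134.1
used_bottle_mid 0.48 [0.3972 0.3597 0.0599] 0.0639 111.5
used_bottle_mid 0.27 [0.5201 0.0488 0.1664] 0.1716 312.9
```

View pics/end.png

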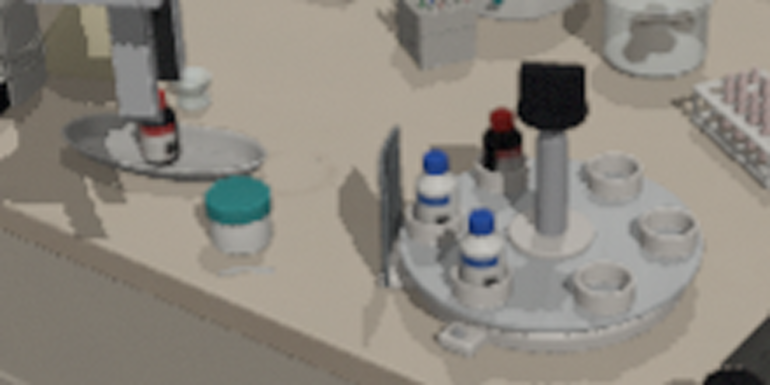

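```bash
python3 -c "
from bench import *
print(close_job())"
```

```text
the job is handed in; nothing more can be done
None
```

The bottle swap is done and the job is handed in at about 20 s of the allowed 72 s. No verdict was reported.

**What I did**
- I lifted the used bottle out of the front cup and stood it upright in the kidney dish.
- I stood the fresh bottle in the emptied front cup and let go of it.
- I gripped the hub knob and pushed it in about 9.5 mm, at roughly 7 N. Keeping it in, I turned it 60° clockwise.
- I let the knob rise, released it and pulled the arm clear.

**Last checks**
- **Turntable:** the knob's wing has turned 60.5° from its starting angle. The fresh bottle stands at 134° about the axis; the screen cup is at 133.7°.
- **Knob:** the top of the wing is at 163 mm, against about 164 mm at the start, so it is up. I saw no sign that it is unlocked, but I did not test the lock by twisting it.
- **Bottles:** the last picture shows the fresh bottle and the other two upright in their cups, and the used bottle standing in the dish.
- **Pot and jar:** the pot looks unmoved in that picture. The jar was mostly outside the frame, but the arm never worked near enough to touch it.
- **Arm:** it touches nothing, with wrist force at noise level.

**What disagreed**
- The side ("scene") camera read points 2–6 mm lower in y than the top camera. I compared the side camera with the measured gripper position, then relied mostly on the top camera.
- The network did not find the left bottle in the last top view. It is clearly visible in the side picture.

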